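Weigh the red-handled brush

ROBOT

A 6-joint arm with a two-finger parallel gripper is mounted at the origin on the work surface. World frame = base frame: x ahead of the robot, y to its left, z up, the work surface at z = 0. Lengths are in m, angles in rad, forces in N, time in s.
With the tool pointing down it reaches from about 0.3 to 0.875 m from the base axis. Payload 4.2 kg.
Tool frame: the origin (TCP) lies between the finger pads; the fingertips stand env.nose_length ahead of it and the grasp point (between the pads) lies 3 mm ahead of it (env.nose_length is the distance from the TCP to the fingertips, in m); z points along the fingers, y is the line along which they close (so a half turn about z gives the same grasp; the last joint's range is limited). The gripper opens to 85 mm and grips with 20 to 120 N. Pads are 22 mm wide; open, the fingers measure 114 mm over their backs; the gripper's body (76 mm by 85 mm) begins 54 mm behind the grasp point. The pads swing forward as they close: fully open they stand 13 mm farther back than shut.
Start: joints at [1.203, 0.32, 1.565, -0, 1.257, -0.02], TCP at [0.196, 0.541, 0.253] pointing down, gripper open.
Joint ranges: [-3.11, 3.11], [-0.84, 2.01], [0.21, 2.61], [-1.34, 4.49], [0.05, 2.63], [-2.56, 2.56]. Speed limits (rad/s): [2.57, 2.57, 3.14, 3.14, 3.14, 3.14].

INTERFACE

Orientations are given as a unit quaternion [w, x, y, z].
In Python, from station import env gives the robot as it stands.
- The arm moves only by the tool send_rows, never from a script. Its arguments are lists of equal length, an entry for each row: "fingers": the closure, from 0 (fully open) to 1 (shut); "linear": the shift along the world's x, y, z each as a share of 15 cm, from -1 to 1, a list of three; "angular": the turn, a rotation vector about the world's x, y, z each as a share of 360 degrees, from -1 to 1, a list of three. A call has 1 to 12 rows; each row is the pose to reach, as a shift and turn from the pose commanded when the call began, turning the shorter way round; what a row does not reach only later rows make up. A row lasts 1/8 s, in which the tool goes at most 62.5 mm and 10.7 degrees, less where a joint would pass 70% of its speed; a pose out of reach is approached as far as the arm can. A call with a number of a shift or a turn outside -1 to 1 is refused whole. A call with a gripper value outside its range is refused whole. The fingers move at their own pace and stop on an object; the grip force is fixed at half the most. Time passes only in rows, so rows that repeat a pose let the fingers close. It gives the time, the measured TCP pose, the force, the opening and the grip force at its end, in the units of the state.
- env.get_obs(): the state, without advancing time (a new reading comes with each control period).
- env.grab_frame(name): name is "scene" or "top" or "wrist"; returns a dict with "color" (384x512x3 uint8, red, green, blue), "z_map" (384x512 float32, m along the optical axis (not along the pixel's ray), 0 where there is no reading), "K" (3x3 intrinsics, pixels), "k1" (the pictures are not rectified: a ray, as slopes to the right and down, at radius r is drawn at 1 + k1 r^2 times it, then the intrinsics apply), "R" (3x3) and "t" (3): a world point X has camera coordinates R X + t; the wrist camera has in their place "T_tool_cam" (4x4, takes a point from camera to tool coordinates, whose origin is the TCP and whose axes are the flange's). Camera axes: x right, y down, z forward; pixel columns grow to the right and rows downward; lengths in m; the calibration is good to about 2 mm. A picture is of the moment at which its call begins: read the wrist's pose just before it.
- env.finish_job(): hands the job in; it is judged then, once.
The state is a dict: "time_s": time; "qpos": joint angles; "dq": joint speeds; "tau": joint torques, N m; "tool_pos": TCP position; "orientation": TCP orientation; "force": force on the tool from outside, world axes, zero at the start; "torque": the same for the moment, N m; "opening": finger opening in m; "finger_force": force on a finger pad.
Only numpy, scipy, OpenCV 4.12 (cv2) and the standard library are available. Lean on these libraries where they do the work, as an engineer would, in place of code of your own. Each camera call takes 0.05 s, during which the arm holds its last target. There are 200 camera calls.

TASK

Take the red-handled brush out of the sloping display bin, reaching in at a slant under the lamp, and lay it flat and centred on the round pan of the spring scale. Set it down gently, never pushing the pan down to its stop, and let go. Leave the other brushes lying in the bin and do not disturb the other things on the table.

Things in the scene. Friction and masses are not known exactly. Their poses are not given: they have to be found in the camera images.
- red_brush: the brush to weigh: rigid, flat, in a clear cap, red handle, 190 mm long, 0.1 kg. Origin: middle of length and width, on the underside; +x along it to the cap end, y across, z out of its top. Handle x -95 to 5 mm, 24 wide, 20 thick (z 0 to 20); ferrule to x 26, 36 wide, 22 thick; cap to x 95, 46 wide, 24 thick. Balances near the origin. Any of 5 places
- bin: fixed wooden bin, green floor, 366 mm wide (y), 210 deep (x), floor sloping down towards the robot at 32 degrees. Origin: centre of its underside on the table; x level, to its high back; z up. Walls, square to the floor: front lip 28 mm, sides 36, back 42. Carries the lamp on two 12 mm posts at x = 115, y = -200 and 200 mm, with arms forward at z = 314
- bin_floor (a point): middle of the bin's sloping floor surface, 85 mm above the table; axes level, as the bin's. Five brushes lie on the floor side by side along y, 62 mm apart (54 at least), handles down the slope against the front lip, caps up the slope. Gaps between handles 30 mm or more, between caps 8 mm or more
- lamp (a point): middle of the underside of the LED batten lamp fixed across the bin above the brushes; axes as the bin's. Lamp 65 mm (x) by 420 mm (y) by 26 mm high, its underside 301 mm above the table. It leaves no room for an upright gripper over the brushes: come in from the robot's side, tilted about square to the bin's floor
- scale: fixed white spring scale, body 170 x 190 x 62 mm high with a round dial on the front (-x) face. Origin: centre of its underside on the table, z up. Carries the pan
- pan_center (a point): centre of the top face of the scale's round flat steel pan, marked by a 44 mm blue spot; pan 160 mm in diameter, 6 mm thick, no rim; top face 106 mm above the table when empty. z up
- pan (a joint): how far the sprung pan is pushed down, m: 0 empty, 0.030 at its stop; spring 150 N/m, so the brush alone lowers it by 5 to 9 mm
- black_brush: a flat brush in a clear cap, same shape and size as the red-handled brush (190 mm long, 24 mm wide handle, 46 mm wide cap), with a black handle; a bystander that stays in the bin; origin and axes as for the red-handled brush
- pale_brush: a flat brush in a clear cap, same shape and size as the red-handled brush (190 mm long, 24 mm wide handle, 46 mm wide cap), with a pale wood handle; a bystander that stays in the bin; origin and axes as for the red-handled brush
- brown_brush: a flat brush in a clear cap, same shape and size as the red-handled brush (190 mm long, 24 mm wide handle, 46 mm wide cap), with a dark brown wood handle; a bystander that stays in the bin; origin and axes as for the red-handled brush
- blue_brush: a flat brush in a clear cap, same shape and size as the red-handled brush (190 mm long, 24 mm wide handle, 46 mm wide cap), with a blue handle; a bystander that stays in the bin; origin and axes as for the red-handled brush
- ink_bottle: green glass ink jar with black cap, 56 mm across, 100 mm high; bystander; origin: centre of its underside
- check_weight: brass weight, 44 mm across, 62 mm high; bystander; origin: centre of its underside
- empty_pot: empty white ceramic brush pot, 84 mm across, 110 mm high; bystander; origin: centre of its underside
- inkstone: dark grinding slab 110 x 75 x 18 mm; bystander; origin: centre of its underside
Things that resemble listed ones, but are neither listed nor needed, are in the scene too. What is shaped like the red_brush but purple or turquoise is not meant.

How it is judged:
By the outcome, as a careful person would: the job done as asked, in the order asked, and still so for the second after the job is handed in, with the robot touching nothing.
It also fails if it takes over 45 s, if anything falls off the work surface, if the arm or the gripper's body presses on something with over 40 N, if the wrist force passes 120 N, or if a joint passes its speed limit or range.

## Working session

There is one attempt and no reset: what is moved stays moved. The work goes in short steps, Python scripts to look and compute and a tool call to move; the robot and the scene stay as the last step left them, time stands still between calls to the robot, and variables do not carry over. Pictures are saved under pics/ and viewed, at most 10 in all, crops included, and the job is handed in when it is done.

Besides the shell and the picture viewer there is one more tool, called after ">>>" as name(argument=value, ...) on one line, values as JSON. send_rows: Moves the arm, as the interface text tells. Its arguments: {"type":"object","properties":{"fingers":{"type":"array","items":{"type":"number"}},"linear":{"type":"array","items":{"type":"array","items":{"type":"number"}}},"angular":{"type":"array","items":{"type":"array","items":{"type":"number"}}}},"required":["fingers","linear","angular"]}

```bash
mkdir -p pics; ls; cat > h.py <<'E'
import numpy as np, cv2
from station import env
def grab(n):
    o=env.get_obs(); f=env.grab_frame(n)
    if 'R' not in f:
        from scipy.spatial.transform import Rotation as Ro
        q=o['orientation']; T=np.eye(4); T[:3,:3]=Ro.from_quat([q[1],q[2],q[3],q[0]]).as_matrix(); T[:3,3]=o['tool_pos']
        C=np.linalg.inv(T@np.array(f['T_tool_cam'])); f['R']=C[:3,:3]; f['t']=C[:3,3]
    return f
def pts(f,uv):
    """world points of pixels from z_map"""
    uv=np.asarray(uv,float).reshape(-1,2); K=np.array(f['K'])
    d=np.array([f['k1'],0,0,0,0],float)
    s=cv2.undistortPoints(uv[:,None],K,d)[:,0]
    z=f['z_map'][uv[:,1].astype(int),uv[:,0].astype(int)]
    c=np.c_[s*z[:,None],z]
    return (c-f['t'])@np.array(f['R'])
def cloud(f):
    v,u=np.mgrid[:384,:512]; return pts(f,np.c_[u.ravel(),v.ravel()]).reshape(384,512,3)
def ray(f,uv):
    K=np.array(f['K']); s=cv2.undistortPoints(np.array(uv,float).reshape(1,1,2),K,np.array([f['k1'],0,0,0,0],float))[0,0]
    R=np.array(f['R']); d=R.T@np.r_[s,1]; return -R.T@f['t'], d/np.linalg.norm(d)
def meet(r1,r2):
    (a,d),(b,e)=r1,r2; x=np.linalg.lstsq(np.c_[d,-e],b-a,rcond=None)[0]
    p,q=a+d*x[0],b+e*x[1]; return (p+q)/2,np.linalg.norm(p-q)
E
python3 - <<'E'
from h import *
ims=[]
for n in ['scene','top']:
    f=grab(n); np.save(f'{n}.npy',f,allow_pickle=True); ims.append(f['color'])
    print(n,f['K'],f['k1'],(-np.array(f['R']).T@f['t']).round(3))
cv2.imwrite('pics/a.png',cv2.resize(ims[0][...,::-1],(800,600)));cv2.imwrite('pics/b.png',cv2.resize(ims[1][...,::-1],(800,600)))
print(env.nose_length,env.get_obs())
E
```

```text
pics
scene [[391.04317953   0.         252.93340218]
 [  0.         391.04317953 190.09347985]
 [  0.           0.           1.        ]] -0.09529840156097354 [1.123 0.089 1.183]
top [[404.45550744   0.         253.13656823]
 [  0.         404.45550744 191.16196639]
 [  0.           0.           1.        ]] 0.032792820643267565 [ 0.336 -0.055  1.589]
0.022 {'time_s': 0.1, 'qpos': array([ 1.20296990e+00,  3.20209391e-01,  1.56554115e+00,  3.51308577e-05,
        1.25741058e+00, -2.00014855e-02]), 'dq': array([-0.00023675,  0.00090829, -0.00191884,  0.00155995, -0.00014312,
        0.00045172]), 'tau': array([ 1.38190888e-03, -4.16409802e+01, -2.34704697e+01,  1.04726792e-04,
        5.02495357e-03,  7.21418445e-07]), 'tool_pos': array([0.19584158, 0.54020661, 0.25258315]), 'orientation': array([-1.67515085e-04,  1.73042407e-01,  9.84914062e-01, -7.66315758e-04]), 'force': array([ 0.25559824, -0.62433104, -0.45529737]), 'torque': array([0.00199786, 0.01270325, 0.01895077]), 'finger_force': 0.0, 'opening': 0.08543729630623331}
```

View pics/a.png

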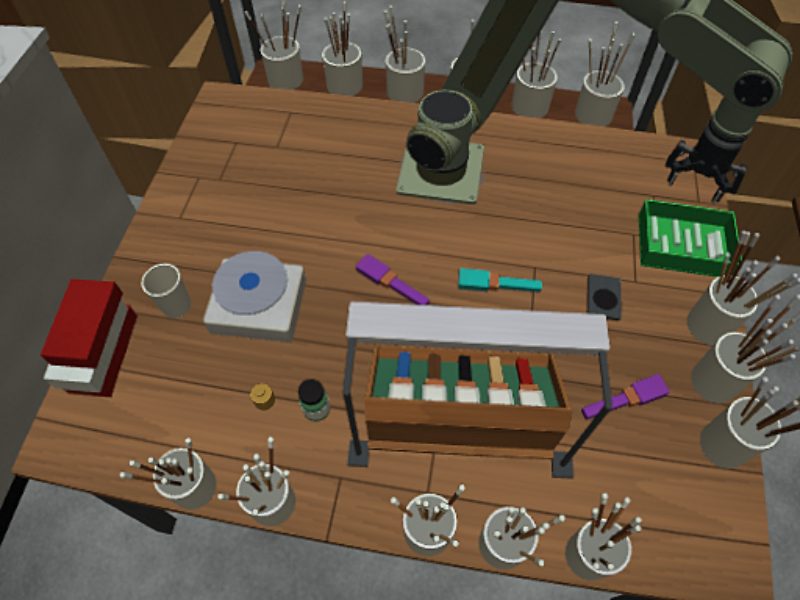

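View pics/b.png

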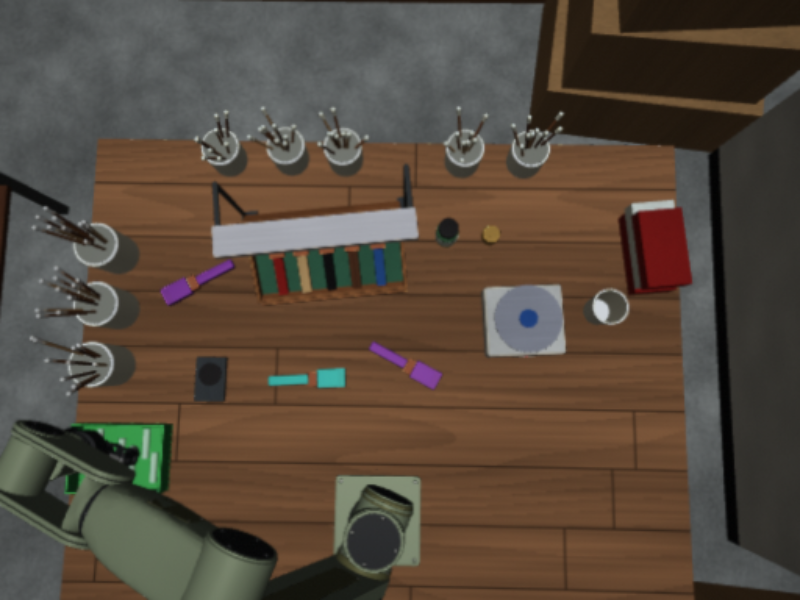

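The scene view shows the brushes in the bin as blue (403,365), brown (434,365), black (464,368), pale (495,370) and red (525,372), with purple and turquoise decoys outside the bin. In the top view, red is at (282,275) and the pan spot is at (528,318). Next I measure them and crop in to confirm the red one.

```bash
cat > m.py <<'E'
from h import *
fr={n:np.load(n+'.npy',allow_pickle=True).item() for n in ['scene','top']}
S=.64
box={'red':{'scene':(510,350,545,400),'top':(262,245,300,305)},'blue':{'scene':(392,345,415,385),'top':(368,240,392,292)},'spot':{'scene':(235,268,265,292),'top':(512,305,545,332)}}
for k,b in box.items():
    R=[]
    for n in b:
        f=fr[n]; x0,y0,x1,y1=[int(S*v) for v in b[n]]
        c=f['color'][y0:y1,x0:x1].astype(int); r,g,bl=c[...,0],c[...,1],c[...,2]
        m=(r>2.2*g)&(r>2.2*bl)&(r>50) if k=='red' else (bl>1.6*r)&(bl>1.25*g)&(bl>50)
        v,u=np.nonzero(m); uv=np.c_[u+x0,v+y0]; P=pts(f,uv); ok=f['z_map'][uv[:,1],uv[:,0]]>0
        print(k,n,len(u),ok.sum(),'uv',uv.mean(0).round(1),'med',np.median(P[ok],0).round(4),'min',P[ok].min(0).round(3),'max',P[ok].max(0).round(3))
        R.append(ray(f,uv.mean(0)))
    print('  tri',meet(*R))
# floor plane (green) from both
for n,(x0,y0,x1,y1) in {'scene':(370,345,570,405),'top':(245,240,410,305)}.items():
    f=fr[n]; C=cloud(f); c=f['color'].astype(int); m=np.zeros((384,512),bool); m[int(y0*S):int(y1*S),int(x0*S):int(x1*S)]=1
    m&=(c[...,1]>1.4*c[...,0])&(c[...,1]>1.1*c[...,2])&(f['z_map']>0); P=C[m]
    for _ in range(4):
        o=P.mean(0); nn=np.linalg.svd(P-o)[2][2]; nn*=np.sign(nn[2]); d=(P-o)@nn; P=P[abs(d)<max(.003,2*d.std())]
    print(n,'plane',len(P),o.round(4),nn.round(4),'tilt',np.degrees(np.arccos(nn[2])).round(2),'yaw of downslope',np.degrees(np.arctan2(-nn[1],-nn[0])).round(2),d.std().round(4))
f=fr['top'];c=cv2.resize(f['color'][140:205,125:300],(700,260),interpolation=cv2.INTER_CUBIC);g=fr['scene'];e=cv2.resize(g['color'][190:290,220:395],(560,320),interpolation=cv2.INTER_CUBIC)
im=np.zeros((580,700,3),np.uint8);im[:260]=c;im[260:,:560]=e;cv2.imwrite('pics/c.png',im[...,::-1])
E
python3 m.py
```

```text
red scene 127 127 uv [335.3 237.1] med [0.5796 0.24   0.0773] min [0.539 0.226 0.048] max [0.62  0.253 0.104]
red top 145 143 uv [179.5 176.4] med [0.5813 0.2428 0.0787] min [0.538 0.228 0.05 ] max [0.619 0.258 0.107]
  tri (array([0.58020676, 0.24156054, 0.07822337]), np.float64(0.0026978414261650853))
blue scene 108 108 uv [257.9 233.4] med [0.6073 0.0012 0.0762] min [ 0.567 -0.011  0.034] max [0.64  0.015 0.101]
blue top 146 146 uv [242.6 170.4] med [0.6056 0.0029 0.0781] min [ 0.565 -0.009  0.047] max [0.646 0.019 0.105]
  tri (array([0.60680257, 0.00295586, 0.07625523]), np.float64(0.0027213844773034015))
spot scene 111 110 uv [159.1 179.5] med [ 0.4845 -0.3519  0.1064] min [ 0.462 -0.373  0.101] max [ 0.503 -0.331  0.11 ]
spot top 113 111 uv [337.9 203.4] med [ 0.484  -0.3492  0.1058] min [ 0.462 -0.369  0.097] max [ 0.504 -0.328  0.114]
  tri (array([ 0.48358815, -0.35052617,  0.10604771]), np.float64(0.003254173089895518))
scene plane 1161 [0.612  0.1173 0.066 ] [-0.5389 -0.062   0.8401] tilt 32.85 yaw of downslope 6.56 0.0014
top plane 1136 [0.6036 0.1235 0.0619] [-0.5342 -0.0595  0.8432] tilt 32.52 yaw of downslope 6.35 0.0028
```

View pics/c.png

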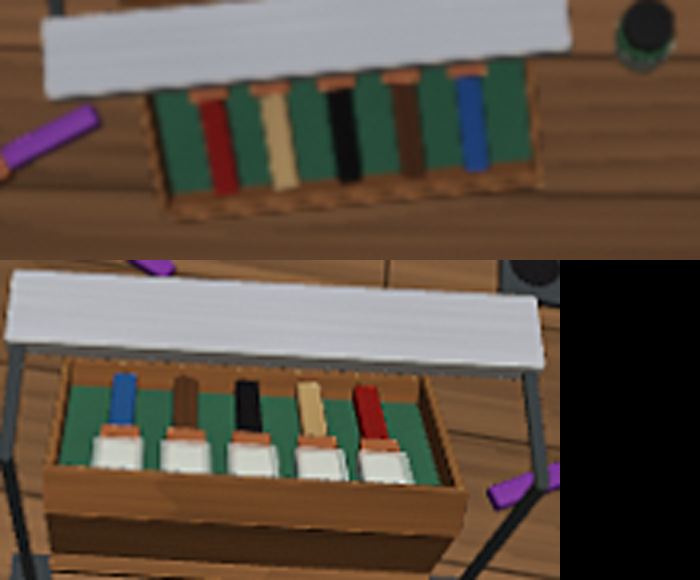

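The crop confirms that the red handle is the end brush on the +y side, with pale next to it. The two views and the depth readings agree within about 3 mm, and both the 32° slope and the 106 mm pan height check out. Next I work out the hover pose.

```bash
cat > go.py <<'E'
from h import *
from scipy.spatial.transform import Rotation as Ro
def Rq(): q=env.get_obs()['orientation']; return Ro.from_quat([q[1],q[2],q[3],q[0]])
def slant(psi,tilt=32):  # tool pose square to floor; tool y along bin y
    return Ro.from_euler('ZY',[psi,-tilt],degrees=True).as_matrix()
def toolR(psi,tilt=32):
    B=slant(psi,tilt); y=B[:,1]; z=-B[:,2]; return Ro.from_matrix(np.c_[np.cross(y,z),y,z])
def row(p,R):
    o=env.get_obs(); print('lin',((p-o['tool_pos'])/.15).round(4),'ang',((R*Rq().inv()).as_rotvec()/(2*np.pi)).round(4),'pos',o['tool_pos'].round(4))
E
python3 - <<'E'
from go import *
f=np.load('top.npy',allow_pickle=True).item()
for n,(x0,y0,x1,y1) in {'scene':(510,350,545,400),'top':(262,245,300,305)}.items():
    f=np.load(n+'.npy',allow_pickle=True).item();x0,y0,x1,y1=[int(.64*v) for v in (x0,y0,x1,y1)]
    c=f['color'][y0:y1,x0:x1].astype(int);m=(c[...,0]>2.2*c[...,1])&(c[...,0]>2.2*c[...,2])&(c[...,0]>50)
    v,u=np.nonzero(m);P=pts(f,np.c_[u+x0,v+y0]);P=P[P[:,2]>.03]
    B=slant(6.3); L=(P-[.5808,.242,.078])@B
    a=np.linalg.svd(L[:,:2]-L[:,:2].mean(0))[2][0]; print(n,'yaw rel bin',np.degrees(np.arctan(a[1]/a[0])).round(2),np.percentile(L,[2,50,98],axis=0).round(4).tolist())
B=slant(6.3); p=np.array([.5808,.242,.078])+B@[.033,0,.12]; print(p)
row(p,toolR(6.3))
# lamp cloud
f=np.load('scene.npy',allow_pickle=True).item();C=cloud(f);P=C[(C[...,2]>.3)&(C[...,2]<.34)&(C[...,0]>.5)&(abs(C[...,1]-.12)<.1)];print('lamp x',np.percentile(P[:,0],[2,98]))
E
```

```text
scene yaw rel bin -0.42 [[-0.0458, -0.0121, -0.0026], [-0.0017, -0.0016, 0.0006], [0.0438, 0.0096, 0.0034]]
top yaw rel bin -22.57 [[-0.0474, -0.0103, -0.0053], [0.0006, 0.0005, 0.0008], [0.047, 0.0122, 0.0087]]
[0.54541029 0.23809294 0.19725311]
lin [ 2.3305 -2.0141 -0.3689] ang [-0.0104 -0.0891  0.071 ] pos [0.1958 0.5402 0.2526]
lamp x [0.60024739 0.67522641]
```

>>> send_rows(fingers=[0,0,0,0,0,0], linear=[[0.2,-0.17,0],[0.4,-0.35,0],[0.6,-0.52,0],[0.8,-0.7,0],[1,-0.87,0],[1,-0.87,0]], angular=[[-0.002,-0.018,0.014],[-0.004,-0.036,0.028],[-0.006,-0.054,0.042],[-0.008,-0.072,0.057],[-0.0104,-0.0891,0.071],[-0.0104,-0.0891,0.071]])

```text
time_s: 0.85
tool_pos: [0.3456, 0.4074, 0.252]
orientation: [0.274, -0.053, 0.96, 0.014]
force: [-0.5, -0.1, 0.1]
opening: 0.0853
finger_force: 0.0
```

>>> send_rows(fingers=[0.2,0.2,0.2,0.2,0.2,0.2], linear=[[0.2,-0.17,0],[0.4,-0.35,0],[0.6,-0.52,0],[0.8,-0.7,0],[1,-0.87,0],[1,-0.87,0]], angular=[[0,0,0],[0,0,0],[0,0,0],[0,0,0],[0,0,0],[0,0,0]])

```text
time_s: 1.6
tool_pos: [0.4977, 0.2788, 0.2535]
orientation: [0.275, -0.051, 0.96, 0.016]
force: [-0.3, 1.0, 0.4]
opening: 0.068
finger_force: 0.0
```

```bash
python3 - <<'E'
from go import *
row(np.array([.5454,.2381,.1973]),toolR(6.3)); o=env.get_obs(); print(o['opening'],o['qpos'].round(2),o['time_s'])
f=grab('wrist'); np.save('w1.npy',f,allow_pickle=True); cv2.imwrite('pics/d.png',cv2.resize(f['color'][...,::-1],(800,600)))
E
```

```text
lin [ 0.3178 -0.2713 -0.375 ] ang [-0.0004 -0.      0.0006] pos [0.4977 0.2788 0.2535]
0.06803031286282915 [ 0.63  0.13  1.94 -0.46  0.62 -0.73] 1.6
```

View pics/d.png

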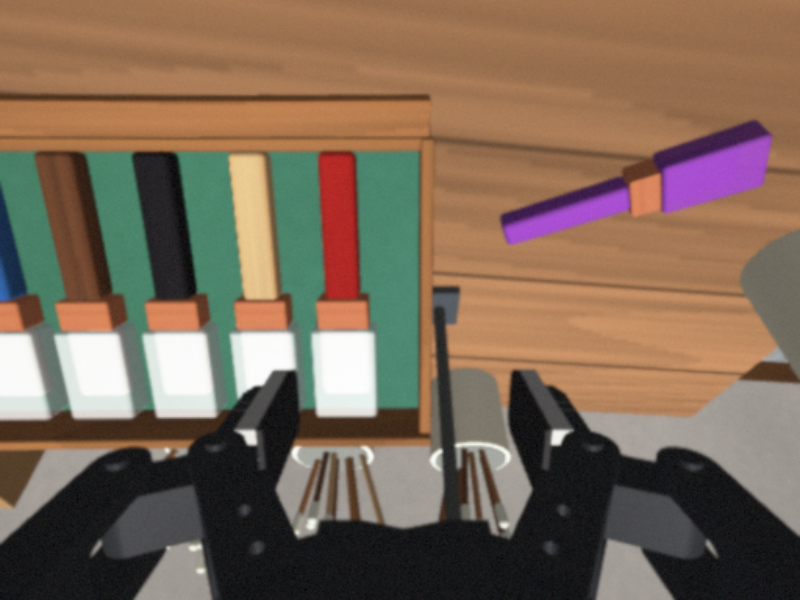

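The wrist view shows the red handle running from (338,153) to (343,298), with the ferrule at (343,313) and the cap down to (345,415). I measure the handle from this view as well.

```bash
python3 - <<'E'
from go import *
f=np.load('w1.npy',allow_pickle=True).item()
c=f['color'].astype(int); m=(c[...,0]>2.2*c[...,1])&(c[...,0]>2.2*c[...,2])&(c[...,0]>60); m[:, :195]=0; m[:,240:]=0; m[200:]=0
m&=f['z_map']>0; C=cloud(f); P=C[m]; B=slant(6.3); L=(P-[.5808,.242,.078])@B
top=L[L[:,2]>np.median(L[:,2])-.004]
print(len(P),np.percentile(top,[1,50,99],axis=0).round(4).tolist())
a=np.linalg.svd(top[:,:2]-top[:,:2].mean(0))[2][0]; print('yaw rel',np.degrees(np.arctan(a[1]/a[0])))
g=(c[...,1]>1.4*c[...,0])&(c[...,1]>1.1*c[...,2])&(f['z_map']>0); g[:95]=0;g[270:]=0;g[:,270:]=0
Q=C[g]
for _ in range(4):
    o=Q.mean(0); n=np.linalg.svd(Q-o)[2][2]; n*=np.sign(n[2]); d=(Q-o)@n; Q=Q[abs(d)<max(.002,2*d.std())]
print('floor',n.round(4),'tilt',np.degrees(np.arccos(n[2])),'yaw',np.degrees(np.arctan2(-n[1],-n[0])),'handle top over floor',np.median((P[L[:,2]>np.median(L[:,2])-.004]-o)@n))
cap=pts(f,[[220,262],[221,200],[219,150]]); print(cap.round(4), ((cap-[.5808,.242,.078])@B).round(4))
E
```

```text
2074 [[-0.0505, -0.0085, -0.0012], [-0.0057, 0.0028, 0.0019], [0.0455, 0.0138, 0.0037]]
yaw rel 0.24588329312551394
floor [-0.5286 -0.0597  0.8468] tilt 32.13476269238399 yaw 6.441048755531303 handle top over floor 0.019785777407587017
[[0.688  0.2549 0.1526]
 [0.6251 0.2519 0.1113]
 [0.5796 0.2468 0.0813]] [[0.1311 0.0011 0.006 ]
 [0.0559 0.005  0.0044]
 [0.0012 0.0049 0.0032]]
```

```bash
python3 - <<'E'
from go import *
B=slant(6.3);M=np.array([.5808,.242,.078])
for h in (.1,.0065): row(M+B@[.030,.002,h],toolR(6.4,32))
E
```

```text
lin [ 0.3759 -0.2575 -0.4981] ang [-0.0004 -0.0001  0.0006] pos [0.4968 0.2796 0.2534]
lin [ 0.7042 -0.2212 -1.0267] ang [-0.0004 -0.0001  0.0006] pos [0.4968 0.2796 0.2534]
```

>>> send_rows(fingers=[0.42,0.42,0.42,0.42,0.42,0.42], linear=[[0.1,-0.07,-0.13],[0.2,-0.14,-0.26],[0.3,-0.2,-0.4],[0.376,-0.257,-0.498],[0.376,-0.257,-0.498],[0.376,-0.257,-0.498]], angular=[[0,0,0],[0,0,0],[0,0,0],[0,0,0],[0,0,0],[0,0,0]])

```text
time_s: 2.4
tool_pos: [0.5522, 0.2423, 0.1793]
orientation: [0.276, -0.053, 0.96, 0.017]
force: [-0.8, 0.0, 0.8]
opening: 0.0495
finger_force: 0.0
```

```bash
python3 - <<'E'
from go import *
B=slant(6.3);M=np.array([.5808,.242,.078])
row(M+B@[.030,.002,.0065],toolR(6.4,32)); o=env.get_obs(); print(o['opening'])
f=grab('wrist'); np.save('w2.npy',f,allow_pickle=True); cv2.imwrite('pics/e.png',f['color'][...,::-1])
E
```

```text
lin [ 0.3352  0.0273 -0.5326] ang [-0.0004  0.0001 -0.    ] pos [0.5522 0.2423 0.1793]
0.049472363427214755
```

View pics/e.png

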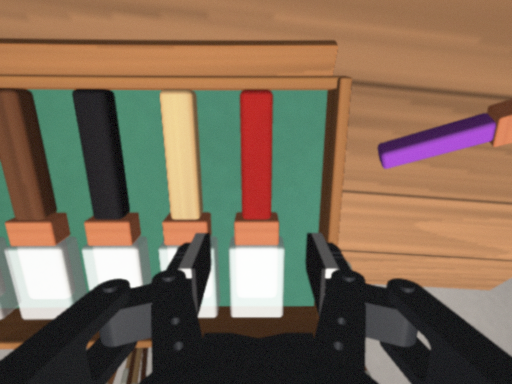

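The handle at column 257 is centred between the fingertips at columns 205 and 310. I descend along the floor normal.

>>> send_rows(fingers=[0.42,0.42,0.42,0.42,0.42,0.42,0.42,0.42,0.42], linear=[[0.06,0.005,-0.1],[0.12,0.01,-0.2],[0.18,0.015,-0.29],[0.23,0.02,-0.37],[0.27,0.022,-0.43],[0.3,0.025,-0.48],[0.32,0.026,-0.51],[0.335,0.027,-0.533],[0.335,0.027,-0.533]], angular=[[0,0,0],[0,0,0],[0,0,0],[0,0,0],[0,0,0],[0,0,0],[0,0,0],[0,0,0],[0,0,0]])

```text
time_s: 3.58
tool_pos: [0.6027, 0.2451, 0.0986]
orientation: [0.275, -0.053, 0.96, 0.016]
force: [-0.2, 0.2, -0.4]
opening: 0.0494
finger_force: 0.0
```

```bash
python3 - <<'E'
from go import *
B=slant(6.3);M=np.array([.5808,.242,.078])
row(M+B@[.030,.002,.0065],toolR(6.4,32)); o=env.get_obs(); print(o['opening'],o['force'])
f=grab('wrist'); np.save('w3.npy',f,allow_pickle=True); cv2.imwrite('pics/f.png',f['color'][...,::-1])
E
```

```text
lin [-0.0015  0.0088  0.0053] ang [-0.0002  0.      0.0001] pos [0.6027 0.2451 0.0986]
0.04938569522462169 [-0.23911965  0.23933721 -0.35584427]
```

View pics/f.png

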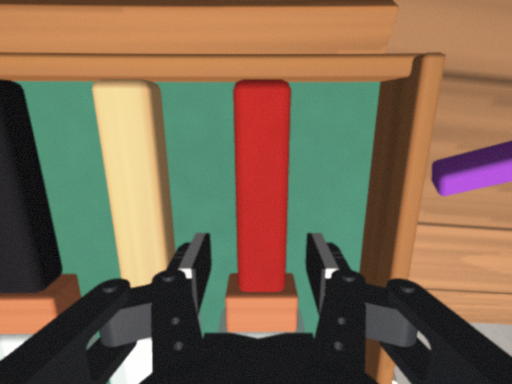

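The fingers straddle the red handle just below the ferrule, with the handle at column 262, about 1 mm off centre. I correct that and close.

>>> send_rows(fingers=[0.42,0.6,0.7,0.8,1,1,1,1], linear=[[0,0.008,0.003],[0,0.008,0.003],[0,0.008,0.003],[0,0.008,0.003],[0,0.008,0.003],[0,0.008,0.003],[0,0.008,0.003],[0,0.008,0.003]], angular=[[0,0,0],[0,0,0],[0,0,0],[0,0,0],[0,0,0],[0,0,0],[0,0,0],[0,0,0]])

```text
time_s: 4.62
tool_pos: [0.6025, 0.2463, 0.0995]
orientation: [0.275, -0.053, 0.96, 0.016]
force: [-5.3, -0.4, 6.2]
opening: 0.0224
finger_force: 60.1
```

Gripped at 22 mm with 60 N. I lift along the normal.

>>> send_rows(fingers=[1,1,1,1,1,1,1,1], linear=[[-0.018,-0.002,0.028],[-0.053,-0.006,0.085],[-0.105,-0.012,0.17],[-0.16,-0.018,0.26],[-0.21,-0.024,0.35],[-0.26,-0.029,0.42],[-0.28,-0.031,0.452],[-0.28,-0.031,0.452]], angular=[[0,0,0],[0,0,0],[0,0,0],[0,0,0],[0,0,0],[0,0,0],[0,0,0],[0,0,0]])

```text
time_s: 5.62
tool_pos: [0.5605, 0.2416, 0.1672]
orientation: [0.275, -0.053, 0.96, 0.016]
force: [0.4, 0.3, -0.5]
opening: 0.0227
finger_force: 59.2
```

```bash
python3 - <<'E'
from go import *
o=env.get_obs(); print(o['opening'],o['force'],o['qpos'].round(2))
f=grab('wrist'); np.save('w4.npy',f,allow_pickle=True); cv2.imwrite('pics/g.png',f['color'][...,::-1])
R=Rq().as_matrix()
for T in [toolR(-35,0)]:
    print('turn total',((T*Rq().inv()).as_rotvec()/(2*np.pi)).round(4))
c=f['color'].astype(int); m=(c[...,0]>2.2*c[...,1])&(c[...,0]>2.2*c[...,2])&(c[...,0]>60)&(f['z_map']>0); m[:,:200]=0;m[:,330:]=0
P=(cloud(f)[m]-o['tool_pos'])@R; print('red in tool',np.percentile(P,[1,50,99],axis=0).round(4).tolist())
p=P[abs(P[:,2]-np.median(P[:,2]))<.005]; a=np.polyfit(p[:,0],p[:,2],1); b=np.polyfit(p[:,0],p[:,1],1); print('slopes z,y vs x',a,b)
E
```

```text
0.022732304853870153 [ 0.36601352  0.27091144 -0.48739548] [ 0.48  0.28  2.   -0.54  0.38 -0.75]
turn total [ 0.0223  0.088  -0.1118]
red in tool [[-0.015, -0.0115, 0.0031], [0.0401, -0.0003, 0.0046], [0.081, 0.0109, 0.0072]]
slopes z,y vs x [0.0023351  0.00462495] [-0.00113876 -0.00026232]
```

View pics/g.png

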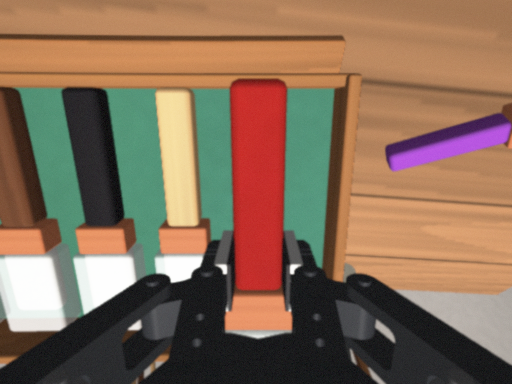

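The brush is held square in the fingers, with its origin 12 mm cap-side of the TCP and its underside 24.6 mm ahead of it. I retreat and then carry it across.

>>> send_rows(fingers=[1,1,1,1,1,1], linear=[[-0.2,0,0.11],[-0.4,0,0.22],[-0.6,0,0.33],[-0.8,0,0.44],[-1,0,0.55],[-1,0,0.55]], angular=[[0,0,0],[0,0,0],[0,0,0],[0,0,0],[0,0,0],[0,0,0]])

```text
time_s: 6.42
tool_pos: [0.4098, 0.242, 0.2503]
orientation: [0.276, -0.054, 0.96, 0.017]
force: [-0.7, 0.0, -0.7]
opening: 0.0224
finger_force: 59.3
```

>>> send_rows(fingers=[1,1,1,1,1,1,1,1], linear=[[0,-0.14,0],[0,-0.28,0],[0,-0.42,0],[0,-0.56,0],[0,-0.7,0],[0,-0.84,0],[0,-1,0],[0,-1,0]], angular=[[0.0016,0.0063,-0.008],[0.0032,0.0126,-0.016],[0.0048,0.0189,-0.024],[0.0064,0.0251,-0.032],[0.008,0.0314,-0.04],[0.0096,0.0377,-0.048],[0.0112,0.044,-0.0559],[0.0112,0.044,-0.0559]])

```text
time_s: 7.42
tool_pos: [0.4118, 0.0903, 0.2488]
orientation: [0.141, 0.129, 0.982, 0.008]
force: [0.5, -0.4, -0.3]
opening: 0.0228
finger_force: 59.3
```

>>> send_rows(fingers=[1,1,1,1,1,1,1,1], linear=[[0,-0.14,0],[0,-0.28,0],[0,-0.42,0],[0,-0.56,0],[0,-0.7,0],[0,-0.84,0],[0,-1,0],[0,-1,0]], angular=[[0.0016,0.0063,-0.008],[0.0032,0.0126,-0.016],[0.0048,0.0189,-0.024],[0.0064,0.0251,-0.032],[0.008,0.0314,-0.04],[0.0096,0.0377,-0.048],[0.0112,0.044,-0.0559],[0.0112,0.044,-0.0559]])

```text
time_s: 8.43
tool_pos: [0.4116, -0.0592, 0.2487]
orientation: [0.0, 0.302, 0.953, 0.0]
force: [0.2, 0.4, -0.9]
opening: 0.0228
finger_force: 59.3
```

```bash
python3 - <<'E'
from go import *
o=env.get_obs(); print(o['opening'],o['force'],o['qpos'].round(2),o['time_s'])
row(np.array([.4742,-.3436,.16]),toolR(-35,0))
E
```

```text
0.02275440862041454 [ 0.21465159  0.3750234  -0.91861676] [-0.17  0.07  1.9   0.    1.17 -1.13] 8.425
lin [ 0.4171 -1.8961 -0.5911] ang [-0.      0.0001  0.0003] pos [ 0.4116 -0.0592  0.2487]
```

>>> send_rows(fingers=[1,1,1,1,1,1], linear=[[0.04,-0.2,0],[0.08,-0.4,0],[0.12,-0.6,0],[0.16,-0.8,0],[0.21,-1,0],[0.21,-1,0]], angular=[[0,0,0],[0,0,0],[0,0,0],[0,0,0],[0,0,0],[0,0,0]])

```text
time_s: 9.18
tool_pos: [0.4429, -0.2088, 0.2488]
orientation: [0.0, 0.301, 0.954, 0.0]
force: [-0.2, 0.3, -1.1]
opening: 0.0228
finger_force: 59.3
```

>>> send_rows(fingers=[1,1,1,1,1,1,1,1], linear=[[0.04,-0.2,0],[0.08,-0.4,0],[0.12,-0.6,0],[0.16,-0.8,0],[0.21,-0.896,-0.15],[0.21,-0.896,-0.35],[0.21,-0.896,-0.52],[0.21,-0.896,-0.52]], angular=[[0,0,0],[0,0,0],[0,0,0],[0,0,0],[0,0,0],[0,0,0],[0,0,0],[0,0,0]])

```text
time_s: 10.18
tool_pos: [0.4729, -0.3404, 0.1693]
orientation: [-0.002, 0.3, 0.954, 0.001]
force: [-0.9, -0.6, -0.4]
opening: 0.0224
finger_force: 59.3
```

```bash
python3 - <<'E'
from go import *
o=env.get_obs(); print(o['opening'],o['force'],o['time_s'])
row(np.array([.4742,-.3436,.1326]),toolR(-35,0))
ims=[]
for n,(x0,y0) in {'scene':(80,110),'top':(265,140)}.items():
    f=grab(n); np.save('p_'+n+'.npy',f,allow_pickle=True); ims.append(cv2.resize(f['color'][y0:y0+120,x0:x0+160],(400,300),interpolation=cv2.INTER_CUBIC))
f=grab('wrist'); R=Rq().as_matrix(); ims.append(cv2.resize(f['color'],(400,300)))
c=f['color'].astype(int); m=(c[...,0]>2.2*c[...,1])&(c[...,0]>2.2*c[...,2])&(c[...,0]>60)&(f['z_map']>0); m[:,:200]=0;m[:,330:]=0
P=(cloud(f)[m]-o['tool_pos'])@R; print(np.percentile(P,[1,50,99],axis=0).round(4).tolist())
ims.append(np.zeros_like(ims[0])); cv2.imwrite('pics/h.png',np.vstack([np.hstack(ims[:2]),np.hstack(ims[2:])])[...,::-1])
# pan centre from wrist: blue spot
m=(c[...,2]>1.6*c[...,0])&(c[...,2]>1.25*c[...,1])&(c[...,2]>50)&(f['z_map']>0); print('blue',m.sum(), cloud(f)[m].min(0) if m.any() else '', cloud(f)[m].max(0) if m.any() else '')
# pan disc from original views: points at pan height
for n in ['scene','top']:
    g=np.load(n+'.npy',allow_pickle=True).item();C=cloud(g);k=(abs(C[...,2]-.106)<.008)&(abs(C[...,0]-.484)<.1)&(abs(C[...,1]+.35)<.1);Q=C[k][:,:2].astype(np.float32)
    print(n,cv2.minEnclosingCircle(Q),Q.mean(0),len(Q),np.median(C[k][:,2]))
E
```

```text
0.022370607843296426 [-0.85219315 -0.61867658 -0.35427044] 10.175
lin [ 0.0086 -0.0215 -0.2447] ang [-0.0007 -0.0005 -0.0002] pos [ 0.4729 -0.3404  0.1693]
[[-0.0167, -0.0121, 0.0003], [0.0381, -0.0009, 0.0018], [0.0789, 0.0102, 0.0042]]
blue 154 [ 0.46187935 -0.36661271  0.10625667] [ 0.49437152 -0.32818203  0.10949598]
scene ((0.484104186296463, -0.35108572244644165), 0.08271104842424393) [ 0.48816544 -0.35009453] 1560 0.10544680000915684
top ((0.48304635286331177, -0.3488628566265106), 0.08012448996305466) [ 0.4820509  -0.34930617] 1447 0.10546394976540314
```

View pics/h.png

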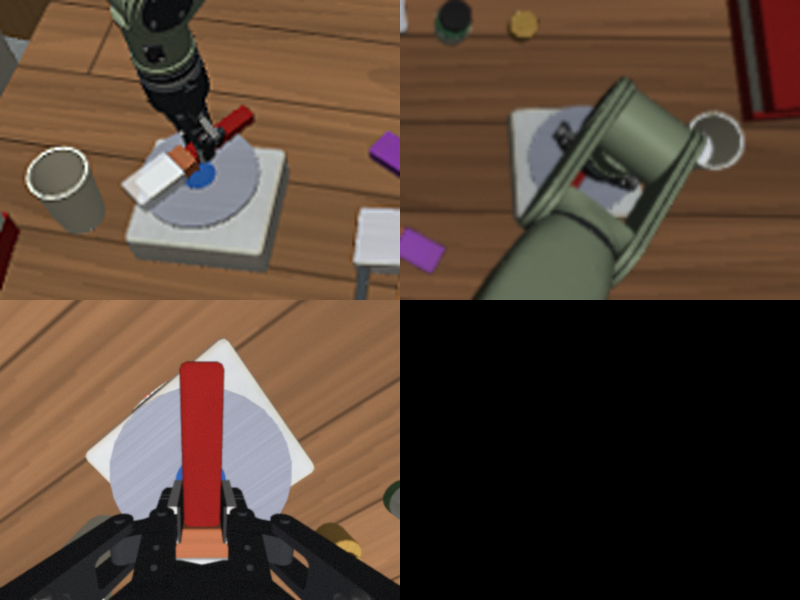

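The brush is over the pan: the wrist view shows it lined up with the pan centre at column 201, and nothing is in the way. I re-read the settled pose and then lower it slowly.

>>> send_rows(fingers=[1,1,1,1,1], linear=[[0,0,-0.06],[0,0,-0.12],[0,0,-0.16],[0,0,-0.16],[0,0,-0.16]], angular=[[0,0,0],[0,0,0],[0,0,0],[0,0,0],[0,0,0]])

```text
time_s: 10.95
tool_pos: [0.4737, -0.3429, 0.1475]
orientation: [0.0, 0.301, 0.954, 0.0]
force: [0.8, -0.1, -1.0]
opening: 0.0226
finger_force: 59.3
```

```bash
python3 - <<'E'
from go import *
f=grab('wrist'); o=env.get_obs(); R=Rq().as_matrix(); print(o['force'],o['tool_pos'],R.round(3).tolist())
c=f['color'].astype(int); m=(c[...,0]>2.2*c[...,1])&(c[...,0]>2.2*c[...,2])&(c[...,0]>60)&(f['z_map']>0); m[:,:200]=0;m[:,330:]=0
C=cloud(f);P=(C[m]-o['tool_pos'])@R; print(np.percentile(P,[1,50,99],axis=0).round(4).tolist())
print('handle z low/up end',np.median(C[m][P[:,0]>.065][:,2]),np.median(C[m][P[:,0]<.01][:,2]))
k=(abs(C[...,2]-.106)<.006)&(abs(C[...,0]-.484)<.1)&(abs(C[...,1]+.35)<.1); print('pan z',np.median(C[k][:,2]))
row(np.array([.4742,-.3436,.1326]),toolR(-35,0))
E
```

```text
[ 0.10074874  0.54249076 -0.34704104] [ 0.4738078  -0.34294723  0.1476642 ] [[-0.819, 0.574, 0.001], [0.574, 0.819, 0.0], [-0.001, 0.001, -1.0]]
[[-0.0146, -0.0116, 0.0032], [0.0403, -0.0005, 0.0048], [0.0811, 0.0106, 0.0071]]
handle z low/up end 0.14275655017061656 0.14287650319518697
pan z 0.1071168250809725
lin [ 0.0026 -0.0044 -0.1004] ang [-0.      0.0002  0.0001] pos [ 0.4738 -0.3429  0.1477]
```

>>> send_rows(fingers=[1,1,1,1,1,1,1,1,1,1,1,1], linear=[[0.002,-0.004,-0.03],[0.002,-0.004,-0.06],[0.002,-0.004,-0.08],[0.002,-0.004,-0.095],[0.002,-0.004,-0.105],[0.002,-0.004,-0.115],[0.002,-0.004,-0.125],[0.002,-0.004,-0.135],[0.002,-0.004,-0.142],[0.002,-0.004,-0.147],[0.002,-0.004,-0.15],[0.002,-0.004,-0.15]], angular=[[0,0,0],[0,0,0],[0,0,0],[0,0,0],[0,0,0],[0,0,0],[0,0,0],[0,0,0],[0,0,0],[0,0,0],[0,0,0],[0,0,0]])

```text
time_s: 12.5
tool_pos: [0.4739, -0.3434, 0.125]
orientation: [0.0, 0.301, 0.954, 0.0]
force: [0.1, 0.4, 1.5]
opening: 0.0227
finger_force: 59.4
```

```bash
python3 - <<'E'
from go import *
f=grab('wrist'); o=env.get_obs(); print(o['force'],o['tool_pos'])
C=cloud(f);k=(abs(C[...,2]-.101)<.008)&(np.hypot(C[...,0]-.484,C[...,1]+.35)<.075); print('pan z',np.median(C[k][:,2]),k.sum())
E
```

```text
[-0.9498695   0.27700125  0.66219986] [ 0.47395917 -0.3433699   0.12501003]
pan z 0.10057188587332466 23952
```

The pan has sunk about 6 mm, so it is carrying the brush's weight. I release.

>>> send_rows(fingers=[0.68,0.64,0.58,0.5,0.45,0.45,0.45,0.45], linear=[[0,0,0],[0,0,0],[0,0,0],[0,0,0],[0,0,0],[0,0,0],[0,0,0],[0,0,0]], angular=[[0,0,0],[0,0,0],[0,0,0],[0,0,0],[0,0,0],[0,0,0],[0,0,0],[0,0,0]])

```text
time_s: 13.55
tool_pos: [0.4739, -0.3434, 0.1249]
orientation: [0.0, 0.301, 0.954, 0.0]
force: [0.3, 0.4, 0.5]
opening: 0.0471
finger_force: 0.0
```

>>> send_rows(fingers=[0.45,0.45,0.45,0.45,0.45,0.45,0.45,0.45,0.45,0.45], linear=[[0,0,0.03],[0,0,0.1],[0,0,0.2],[0,0,0.35],[0,0,0.55],[0,0,0.75],[0,0,0.9],[0,0,1],[0,0,1],[0,0,1]], angular=[[0,0,0],[0,0,0],[0,0,0],[0,0,0],[0,0,0],[0,0,0],[0,0,0],[0,0,0],[0,0,0],[0,0,0]])

```text
time_s: 14.8
tool_pos: [0.4735, -0.3431, 0.2741]
orientation: [-0.001, 0.301, 0.954, 0.001]
force: [-0.1, -0.6, -0.6]
opening: 0.0471
finger_force: 0.0
```

```bash
python3 - <<'E'
from go import *
f=grab('wrist'); o=env.get_obs(); R=Rq().as_matrix()
c=f['color'].astype(int); m=(c[...,0]>2.2*c[...,1])&(c[...,0]>2.2*c[...,2])&(c[...,0]>60)&(f['z_map']>0)
C=cloud(f); m&=(np.hypot(C[...,0]-.484,C[...,1]+.35)<.13)&(C[...,2]>.09); P=C[m]; B=np.array([[np.cos(np.radians(-35)),np.sin(np.radians(-35))],[np.sin(np.radians(35)),np.cos(np.radians(35))]])
L=(P[:,:2]-[.484,-.35])@B.T; print('handle along/across rel pan',np.percentile(L,[1,50,99],axis=0).round(4).tolist(),'z',np.percentile(P[:,2],[5,50,95]))
k=(abs(C[...,2]-.1)<.01)&(np.hypot(C[...,0]-.484,C[...,1]+.35)<.075); print('pan z',np.median(C[k][:,2]),o['time_s'],o['force'])
s=grab('scene'); im=np.hstack([cv2.resize(f['color'],(400,300)),cv2.resize(s['color'],(400,300))]); cv2.imwrite('pics/i.png',im[...,::-1])
E
```

```text
handle along/across rel pan [[-0.092, -0.0115], [-0.0481, -0.0006], [0.0034, 0.0099]] z [0.12080426 0.12222304 0.12343122]
pan z 0.10244909242306388 14.85 [ 0.73483304  1.12456115 -0.58334375]
```

View pics/i.png

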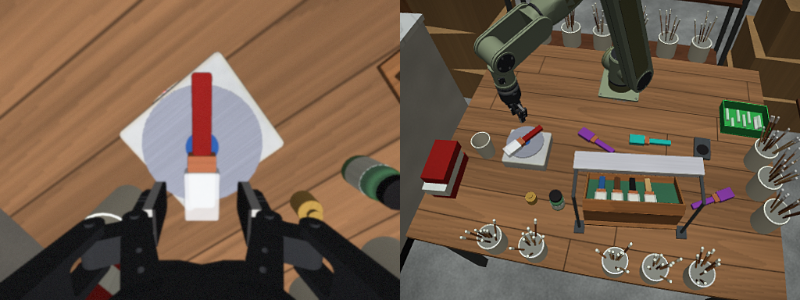

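The brush lies flat on the pan, with its handle spanning -92 to +3 mm against the ideal -95 to +5, and the other four brushes are still in the bin. I hand in the job.

```bash
python3 -c "
from station import env
print(env.finish_job())"
```

```text
the job is handed in; nothing more can be done
None
```

The red-handled brush lies flat on the scale pan, centred to within about 2 mm and let go; the other four brushes are still in the bin, and the job was handed in at about 15 s.

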